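# Fetch the calibration weight from behind the bottles

### The job

The balance is to be checked with the brass weight, which stands in the black tray behind the three bottles. First clear all three bottles out of the way, standing each on the coaster of its cap's colour; only then take the brass weight and set it upright in the middle of the balance pan, and after that put every bottle back upright in the tray exactly where it stood at the start. Set everything down rather than dropping it, tip nothing over, and leave the steel weight where it is.

Things in the scene. Friction and masses are not known exactly. Their poses are not given: they have to be found in the camera images.
- blue_bottle: White plastic bottle with a blue screw cap and a thin blue band; at the start it stands upright in the row nearest the robot in the black tray. Round: body diameter 48 mm up to 78 mm high, shoulder narrowing to the neck at 90 mm, then the cap, diameter 28 mm, from 93 to 125 mm high. About 160 g. Origin: centre of its underside, z up along its axis. Neighbouring bottles stand about 65 mm apart (centres).
- yellow_bottle: White plastic bottle with a yellow screw cap and a thin yellow band; at the start it stands upright in the row nearest the robot in the black tray. Round: body diameter 48 mm up to 78 mm high, shoulder narrowing to the neck at 90 mm, then the cap, diameter 28 mm, from 93 to 125 mm high. About 160 g. Origin: centre of its underside, z up along its axis. Neighbouring bottles stand about 65 mm apart (centres).
- red_bottle: White plastic bottle with a red screw cap and a thin red band; at the start it stands upright in the row nearest the robot in the black tray. Round: body diameter 48 mm up to 78 mm high, shoulder narrowing to the neck at 90 mm, then the cap, diameter 28 mm, from 93 to 125 mm high. About 160 g. Origin: centre of its underside, z up along its axis. Neighbouring bottles stand about 65 mm apart (centres).
- brass_weight: Brass (gold-coloured) calibration weight standing upright in the tray behind the row of bottles. Round body 40 mm in diameter, 45 mm high, with a small knob (18 mm across) on top, 65 mm high in all. About 450 g. Origin: centre of its underside, z up along its axis.
- steel_weight: Steel (silver-coloured) weight of the same shape and size as the brass one, standing beside it (about 96 mm between centres), also behind the bottles; it stays where it is. Origin: centre of its underside.
- blue_coaster: Flat round blue coaster fixed on the bench, 72 mm in diameter, 4 mm thick. Origin: centre of its underside, so its top is 4 mm higher.
- yellow_coaster: Flat round yellow coaster fixed on the bench, 72 mm in diameter, 4 mm thick. Origin: centre of its underside, so its top is 4 mm higher.
- red_coaster: Flat round red coaster fixed on the bench, 72 mm in diameter, 4 mm thick. Origin: centre of its underside, so its top is 4 mm higher.
- tray: Shallow black tray fixed on the bench, 190 mm (its x) by 220 mm (its y), rim 16 mm high, walls and floor 4 mm thick. Origin: centre of its underside; its x axis points from the row of bottles to the row of weights, its y axis runs along the rows. Bottle row about 25 mm on the -x side of the origin, weights about 30 mm on the +x side.
- balance: White laboratory balance fixed on the bench, with a round flat steel pan, 110 mm in diameter. Origin: on the bench straight below the pan's centre; the pan's top is 78 mm above the origin and does not give way. The housing (190 mm wide along its y, top at 53 mm) reaches from 80 mm behind (+x) to 170 mm in front (-x, the keypad side) of the origin.

How it is judged:
By the outcome, as a careful person would: the job done as asked, in the order asked, and still so for the second after the job is handed in, with the robot touching nothing.
It also fails if it takes over 141 s, if anything falls off the work surface, if the arm or the gripper's body presses on something with over 40 N, if the wrist force passes 120 N, or if a joint passes its speed limit or range.

### The arm

A 6-joint arm with a two-finger parallel gripper is mounted at the origin on the work surface. World frame = base frame: x ahead of the robot, y to its left, z up, the work surface at z = 0. Lengths are in mm, angles in rad, forces in N, time in s.
With the tool pointing down it reaches from about 400 to 925 mm from the base axis. Payload 12.5 kg.
Tool frame: the origin (TCP) lies at the very end of the fingers, on their centre line; the grasp point (between the pads) lies 19 mm behind it; x points along the fingers, y is the direction in which the jaws open and shut, and the axes are right-handed (so a half turn about x gives the same grasp; the last joint's range is limited). The gripper opens to 95 mm and grips with 3 to 60 N. Pads are 20 mm wide; open, the fingers measure 119 mm over their backs; the gripper's body (75 mm by 180 mm) begins 59 mm behind the grasp point.
Start: joints at [-1.331, 0.491, 1.559, -0, 1.092, -0.106], TCP at [211.867, -588.013, 214.661] pointing down, gripper open.
Joint ranges: [-3.1, 3.1], [-0.84, 2.19], [0.05, 2.79], [-1.13, 4.28], [0.06, 2.93], [-2.69, 2.69]. Speed limits (rad/s): [2.22, 2.22, 2.79, 3.14, 3.14, 3.14].

### API

Orientations are given as [roll, pitch, yaw] about the fixed x, y, z axes, in that order (R = Rz(yaw) Ry(pitch) Rx(roll)).
In Python, from cell import * gives the robot as it stands.
- The arm moves only by the tool step_arm, never from a script. Its argument "steps" is a list of rows, each a list of 4 numbers: the shift along the tool's x, y, z in units of 50 mm (1.0 is 50 mm), then the turn about the tool's x in units of 8 degrees (1.0 is 8 degrees). A call has 1 to 20 rows; each row shifts and turns the commanded pose from where the row before left it, along the tool's axes as they then stand; what a row does not reach is not made up. A row lasts 1/8 s, in which the tool goes at most 62.5 mm and 10.7 degrees, less where a joint would pass 70% of its speed; a pose out of reach is approached as far as the arm can. A call is refused whole if a number of a shift passes 1 or a number of a turn 1, either way. A call with a gripper value outside its range is refused whole. "jaw" is the closure, from 0 (fully open) to 1 (shut), set as the call begins (left out, the last holds). The fingers move at their own pace and stop on an object; the grip force is fixed at half the most. Time passes only in rows, so rows that do not move let the fingers close. It gives the time, the measured TCP pose, the force and the opening at its end, in the units of the state.
- state(): the state, without advancing time (a new reading comes with each control period).
- read_camera(name): name is "side" or "top"; returns the picture (384x512x3 uint8, red, green, blue); there is no depth.
- camera_info(name): a dict with "mtx" (3x3 intrinsics, pixels), "eye" and "attitude" of the camera in the world. Camera axes: x right, y down, z forward; pixel columns grow to the right and rows downward; lengths in mm; the calibration is good to about 2 mm. A picture is of the moment at which its call begins. camera_info takes no time and is no camera call.
- job_done(): hands the job in, once; it reports no verdict.
The state is a dict: "t": time; "joints": joint angles; "qvel": joint speeds; "tau": joint torques, N m; "eef_pos": TCP position; "tcp_rot": TCP orientation; "ft_force": force on the tool from outside, world axes, zero at the start; "moment": the same for the moment, N m; "opening": opening from 0.0 (shut) to 1.0 (fully open).
Only numpy, scipy, OpenCV 4.12 (cv2) and the standard library are available. Lean on these libraries where they do the work, as an engineer would, in place of code of your own. Each camera call takes 0.05 s, during which the arm holds its last target.

## Working session

There is one attempt and no reset: what is moved stays moved. The work goes in short steps, Python scripts to look and compute and a tool call to move; the robot and the scene stay as the last step left them, time stands still between calls to the robot, and variables do not carry over. Pictures are saved under pics/ and viewed, and the job is handed in when it is done.

Besides the shell and the picture viewer there is one more tool, called as name([rows], argument=value, ...), one row to a line, values as JSON. step_arm: Moves the arm, as the interface text tells. Its arguments: {"type":"object","properties":{"steps":{"type":"array","items":{"type":"array","items":{"type":"number"}}},"jaw":{"type":"number"}},"required":["steps"]}

```bash
mkdir -p pics; ls
python3 - <<'E'
from cell import *
import cv2
s=state();print(s)
for n in("side","top"):
    print(n,camera_info(n))
    cv2.imwrite(f"pics/{n}0.png",read_camera(n)[:,:,::-1])
E
```

```text
pics
{'t': 0.0, 'joints': array([-1.33057815e+00,  4.91567462e-01,  1.55948073e+00, -1.70061175e-05,
        1.09169944e+00, -1.05599149e-01]), 'qvel': array([-0.00169371, -0.00018962, -0.00166397,  0.00044021, -0.00131312,
        0.00054594]), 'tau': array([-2.86168543e-04, -6.12654090e+01, -2.58186883e+01,  6.92525133e-02,
        4.81729140e-02, -1.24153994e-04]), 'eef_pos': array([ 211.80943722, -587.73901968,  214.04607152]), 'tcp_rot': array([-1.66333765,  1.56964125,  1.82408018]), 'ft_force': array([-0.59704104,  0.26448162,  0.24467695]), 'moment': array([-0.01737744, -0.01926438, -0.04033893]), 'opening': 0.9982234584971851}
side {'mtx': array([[377.73237349,   0.        , 261.46741824],
       [  0.        , 377.73237349, 192.4756078 ],
       [  0.        ,   0.        ,   1.        ]]), 'eye': array([451.500725  , 722.3410445 , 542.98138225]), 'attitude': array([-2.14682104, -0.02385969, -3.01315559])}
top {'mtx': array([[366.92816746,   0.        , 261.21021797],
       [  0.        , 366.92816746, 196.91601649],
       [  0.        ,   0.        ,   1.        ]]), 'eye': array([ 395.08443607,   -8.97452866, 1128.04365672]), 'attitude': array([-3.01865114, -0.00399314, -1.57874381])}
```

View pics/side0.png

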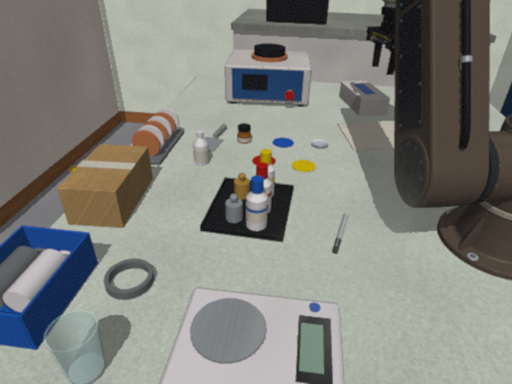

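View pics/top0.png

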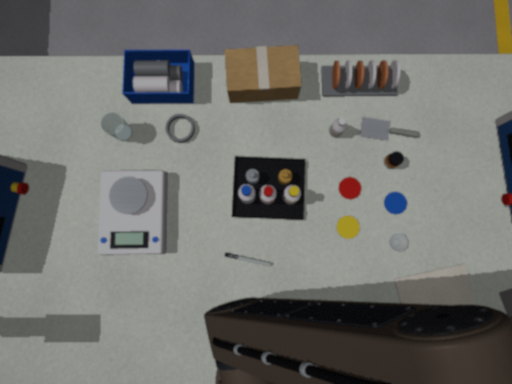

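```bash
cat > h.py <<'E'
import numpy as np, cv2
from scipy.spatial.transform import Rotation as R
from cell import *
def ray(n,uv):
    c=camera_info(n);d=R.from_euler('xyz',c['attitude']).as_matrix()@np.linalg.inv(c['mtx'])@np.array([uv[0],uv[1],1.]);return c['eye'],d
def onz(n,uv,z):
    e,d=ray(n,uv);return (e+d*(z-e[2])/d[2])
def proj(n,p):
    c=camera_info(n);q=c['mtx']@R.from_euler('xyz',c['attitude']).as_matrix().T@(np.asarray(p,float)-c['eye']);return q[:2]/q[2]
def tri(u1,u2):
    (e1,d1),(e2,d2)=ray('top',u1),ray('side',u2)
    t=np.linalg.lstsq(np.c_[d1,-d2],e2-e1,rcond=None)[0]
    a=e1+d1*t[0];b=e2+d2*t[1];return (a+b)/2,np.linalg.norm(a-b)
HUE={'red':[(0,6),(174,180)],'blue':[(100,125)],'yellow':[(24,34)],'orange':[(12,22)]}
def mask(im,c,smin=130,vmin=60):
    h=cv2.cvtColor(im,cv2.COLOR_RGB2HSV);m=0
    for a,b in HUE[c]: m=m|cv2.inRange(h,(a,smin,vmin),(b,255,255))
    return m
def blobs(m,amin=25):
    n,l,st,ce=cv2.connectedComponentsWithStats(m)
    return [(ce[i].round(2),st[i]) for i in range(1,n) if st[i][4]>=amin]
E
python3 - <<'E'
from h import *
for n in('top','side'):
    im=cv2.imread(f'pics/{n}0.png')[:,:,::-1].copy()
    for c in HUE:
        for ce,st in blobs(mask(im,c)):
            print(n,c,ce,st,'z4',onz(n,ce,4).round(1)[:2],'z129',onz(n,ce,129).round(1)[:2])
im=cv2.imread('pics/top0.png')
cv2.imwrite('pics/z.png',cv2.resize(im[145:260,220:420],None,fx=4,fy=4,interpolation=cv2.INTER_CUBIC))
im=cv2.imread('pics/side0.png')
cv2.imwrite('pics/zs.png',cv2.resize(im[115:245,190:340],None,fx=4,fy=4,interpolation=cv2.INTER_CUBIC))
E
```

```text
top red [349.59 187.83] [339 178  22  21 358] z4 [ 560.3 -288.7] z129 [ 541.9 -257.6]
top red [ 20.11 188.87] [ 17 184   9  10  46] z4 [564.5 729.5] z129 [545.7 647.4]
top red [268.06 190.75] [264 186   9  10  69] z4 [553.  -35.9] z129 [535.4 -32.9]
top red [507.06 198.95] [502 193  10  12  97] z4 [ 521.9 -774.9] z129 [ 507.8 -689.7]
top blue [164.86  79.33] [ 123   50   70   53 1182] z4 [916.6 291.7] z129 [858.6 258.3]
top blue [245.94 189.97] [242 186   9   9  66] z4 [555.9  32.5] z129 [538.1  27.9]
top blue [395.14 202.66] [385 192  22  22 362] z4 [ 513.  -427.6] z129 [ 499.9 -381.1]
top yellow [503.49  34.87] [499  26  11  19  75] z4 [1062.6 -812. ] z129 [ 988.4 -722.7]
top yellow [ 13.33 186.9 ] [ 11 183   6   9  42] z4 [570.8 750.8] z129 [551.3 666.3]
top yellow [293.71 190.64] [289 186  10  10  76] z4 [ 552.8 -115.3] z129 [ 535.2 -103.5]
top yellow [347.63 226.71] [337 216  22  22 387] z4 [ 440.1 -278.2] z129 [ 435.1 -248.2]
top orange [388.45 162.31] [386 156   9  11  29] z4 [ 640.  -413.4] z129 [ 612.8 -368.4]
top orange [284.66 175.82] [278 169  14  15 171] z4 [599.5 -88. ]
[... 556 characters left out ...]
blue [ 45.69 283.  ] [   0  226   97  123 5660] z4 [905.5 274. ] z129 [800.2 378. ]
side blue [314.19 306.96] [310 304   9   7  52] z4 [403.4 255.9] z129 [414.5 364.1]
side yellow [265.64 155.47] [261 149  10  15 131] z4 [ 559.2 -312.7] z129 [534.2 -72.7]
side yellow [303.26 165.37] [292 160  23  12 211] z4 [ 441.7 -269.1] z129 [444.  -39.2]
side orange [ 66.06 163.37] [   0  112  156  114 1788] z4 [1124.1 -162.9] z129 [968.1  42.4]
side orange [243.91 134.47] [238 132  13   6  64] z4 [ 651.1 -454.1] z129 [ 604.8 -181.3]
side orange [143.73 146.88] [134 145  16  10  33] z4 [ 947. -304.] z129 [832.1 -66. ]
side orange [241.26 186.22] [233 174  17  26 295] z4 [ 602.5 -124.2] z129 [567.5  72.1]
```

View pics/z.png

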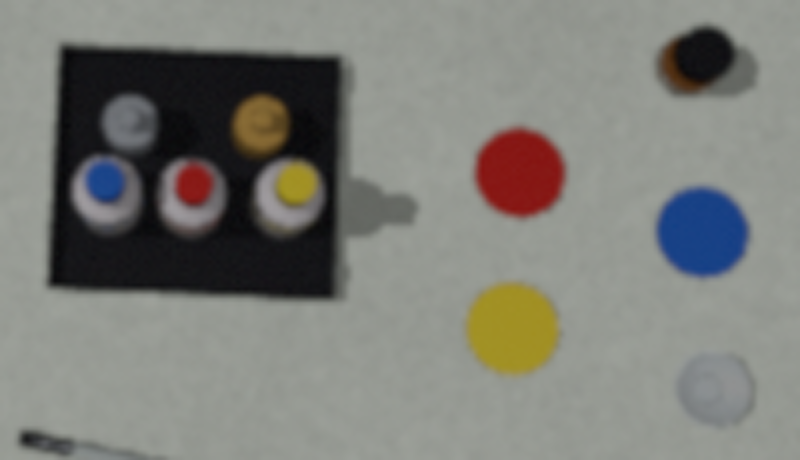

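View pics/zs.png

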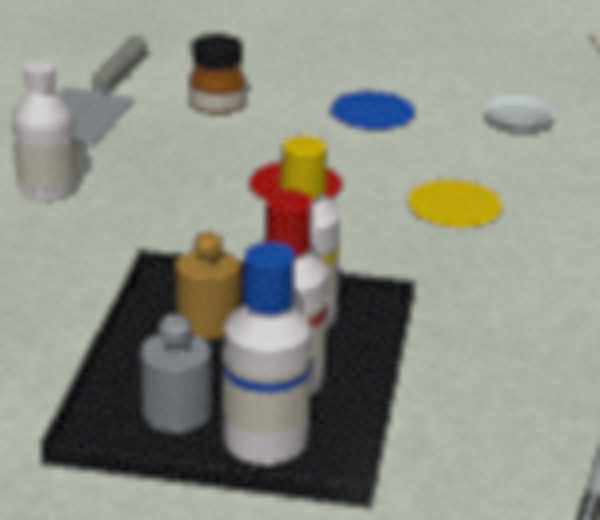

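Run:
```python
from h import *
im=cv2.imread('pics/side0.png')[:,:,::-1].copy();it=cv2.imread('pics/top0.png')[:,:,::-1].copy()
for c,top,y in (('blue',(245.94,189.97),0),('red',(268.06,190.75),0),('yellow',(293.71,190.64),0)):
    m=mask(im,c);
    xs=[b for b in blobs(m) if 150<b[1][1]<180 or c=='red' and b[1][1]==156 or c=='yellow' and b[1][1]==149]
    xs=min(xs,key=lambda b:abs(b[0][0]-262))
    st=xs[1];sub=m[st[1]:st[1]+st[3],:]
    for r in range(sub.shape[0]):
        k=np.where(sub[r])[0];k=k[(k>=st[0])&(k<st[0]+st[2])];print(c,st[1]+r,k.min(),k.max(),end=' | ')
    print()
    P=onz('top',top,127)
    print(c,'top127',P.round(1),'proj cap bottom/top into side',proj('side',[P[0],P[1],97]).round(1),proj('side',[P[0],P[1],129]).round(1))
# bodies in the top image: white ones
h=cv2.cvtColor(it,cv2.COLOR_RGB2HSV)
for x in ((284.66,175.82),):
    for z in (40,45,49): print('brass top',z,onz('top',x,z).round(1))
    print('tri',tri(x,(241.26,186.22)))
# tray contour
m=cv2.inRange(h[140:230,220:320],(0,0,0),(180,255,60)); cs,_=cv2.findContours(m,cv2.RETR_EXTERNAL,cv2.CHAIN_APPROX_NONE)
c=max(cs,key=cv2.contourArea);bx=cv2.boxPoints(cv2.minAreaRect(c))+[220,140];print('tray',[onz('top',b,16).round(1)[:2] for b in bx])
# pan
g=cv2.cvtColor(it,cv2.COLOR_RGB2GRAY)
cv2.imwrite('pics/pan.png',cv2.resize(it[160:260,90:180,::-1],None,fx=6,fy=6,interpolation=cv2.INTER_CUBIC))
for u in ((100,170),(165,170),(163,253),(101,254)): print(onz('top',u,53).round(1))
mm=cv2.inRange(g[165:225,100:165],90,150)
cs,_=cv2.findContours(mm,cv2.RETR_EXTERNAL,cv2.CHAIN_APPROX_NONE)
for c in cs:
    if cv2.contourArea(c)>300: 
        e=cv2.minEnclosingCircle(c);u=np.array(e[0])+[100,165];print('pan',u,e[1],onz('top',u,78).round(1))
for n,u in (('red',(349.59,187.83)),('blue',(395.14,202.66)),('yellow',(347.63,226.71))): print(n,onz('top',u,4).round(1))
for n,u in (('blue',(282.72,142.12)),('yellow',(303.26,165.37))): print(n,'side',onz('side',u,4).round(1))
```

```text
blue 176 254 260 | blue 177 252 262 | blue 178 252 262 | blue 179 252 262 | blue 180 251 262 | blue 181 251 262 | blue 182 251 262 | blue 183 251 262 | blue 184 251 262 | blue 185 251 262 | blue 186 251 262 | blue 187 251 262 | blue 188 251 262 | blue 189 251 262 | blue 190 251 262 | blue 191 252 261 | blue 192 254 260 | 
blue top127 [538.3  28.  127. ] proj cap bottom/top into side [257.9 189.2] [258.2 176.7]
red 156 257 259 | red 157 255 259 | red 158 254 259 | red 159 253 259 | red 160 253 258 | red 161 253 259 | red 162 253 259 | red 163 254 263 | red 164 256 266 | red 165 257 267 | red 166 257 266 | red 167 257 266 | red 168 257 266 | red 169 257 266 | red 170 257 266 | red 171 257 266 | red 172 257 266 | red 173 257 266 | red 174 258 266 | red 175 262 266 | red 176 264 266 | red 177 264 266 | red 178 264 264 | 
red top127 [535.7 -33.  127. ] proj cap bottom/top into side [262.6 175.4] [262.9 163.3]
yellow 149 263 268 | yellow 150 261 270 | yellow 151 261 270 | yellow 152 261 270 | yellow 153 261 270 | yellow 154 261 270 | yellow 155 261 270 | yellow 156 261 270 | yellow 157 261 270 | yellow 158 261 270 | yellow 159 261 270 | yellow 160 261 270 | yellow 161 262 270 | yellow 162 266 269 | yellow 163 268 269 | 
yellow top127 [ 535.5 -103.7  127. ] proj cap bottom/top into side [266.2 161.2] [266.6 149.6]
brass top 40 [592.9 -85.5  40. ]
brass top 45 [592.  -85.1  45. ]
brass top 49 [591.3 -84.8  49. ]
tri (array([595.44575009, -86.30034064,  28.07281507]), np.float64(0.6552688304568104))
tray [array([475. ,  73.9]), array([659.2,  66.9]), array([ 648.7, -151.9]), array([ 464.8, -140.5])]
[612.1 464.4  53. ]
[610.7 271.4  53. ]
[366.4 271.2  53. ]
[365.  450.2  53. ]
pan [132.  195.5] 23.64856719970703 [531.7 358.   78. ]
red [ 560.3 -288.7    4. ]
blue [ 513.  -427.6    4. ]
yellow [ 440.1 -278.2    4. ]
blue side [ 514.8 -417.3    4. ]
yellow side [ 441.7 -269.1    4. ]
```

View pics/pan.png

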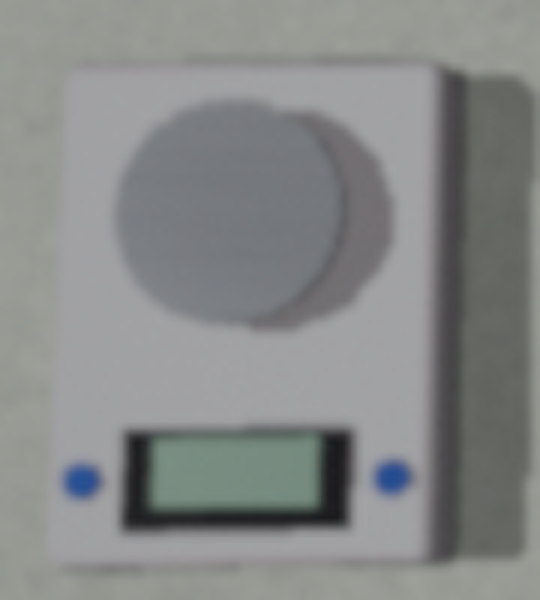

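```bash
cat >> h.py <<'E'
def tool():
    s=state();return s,R.from_euler('xyz',s['tcp_rot']).as_matrix()
def go(x,y,z,yawd=None):
    s,M=tool();d=np.array([x,y,z])-s['eef_pos']
    print('t',round(s['t'],2),'pos',s['eef_pos'].round(1),'M',M.round(3).tolist(),'open',round(s['opening'],3),'j',s['joints'].round(2),'F',s['ft_force'].round(2))
    print('need units',(M.T@d/50).round(3))
E
python3 - <<'E'
from h import *
print('pan',onz('top',(127.75,194.8),78).round(1))
go(536,-103.7,240)
s,M=tool(); print(np.degrees(np.arctan2(M[1,1],M[0,1])))
for u in ((235.5,156),(306,159),(303.5,219),(232.5,216)): print(onz('top',u,16).round(1))
E
```

```text
pan [533.8 370.3  78. ]
t 0.1 pos [ 211.8 -587.8  214.1] M [[-0.0, 0.339, -0.941], [0.001, -0.941, -0.339], [-1.0, -0.001, -0.0]] open 1.002 j [-1.33  0.49  1.56  0.    1.09 -0.11] F [-0.93  0.45 -0.33]
need units [-0.51  -6.912 -9.381]
-70.18822702951361
[660.7  64.1  16. ]
[ 649.7 -154.1   16. ]
[ 464.  -142.2   16. ]
[474.8  73.   16. ]
```

step_arm([
  [-0.1,0,0,-1],
  [-0.1,0,0,-1],
  [-0.1,0,0,-1],
  [-0.1,0,0,-1],
  [-0.1,0,0,-1],
  [0,0,0,-1],
  [0,0,0,-1],
  [0,0,0,-1],
  [0,0,0,-0.77],
  [0,0,0,0],
], jaw=0.4)

```text
t: 1.35
eef_pos: [211.8, -587.9, 239.4]
tcp_rot: [-2.917, 1.57, 1.794]
ft_force: [-0.1, 0.9, -0.5]
opening: 0.605
```

Run:
```python
from h import *
go(536,-103.7,240)
```

```text
t 1.35 pos [ 211.8 -587.9  239.4] M [[-0.0, 1.0, -0.001], [0.0, -0.001, -1.0], [-1.0, -0.0, -0.0]] open 0.605 j [-1.33  0.47  1.53  0.    1.15 -1.33] F [-0.1   0.9  -0.51]
need units [-9.000e-03  6.471e+00 -9.692e+00]
```

step_arm([
  [0,0.65,-0.97,0],
  [0,0.65,-0.97,0],
  [0,0.65,-0.97,0],
  [0,0.65,-0.97,0],
  [0,0.65,-0.97,0],
  [0,0.65,-0.97,0],
  [0,0.65,-0.97,0],
  [0,0.65,-0.97,0],
  [0,0.65,-0.97,0],
  [0,0.65,-0.97,0],
  [0.7,0,0,0],
  [0.7,0,0,0],
  [0,0,0,0],
  [0,0,0,0],
])

```text
t: 3.1
eef_pos: [537.6, -103.5, 170.7]
tcp_rot: [1.199, 1.57, -0.374]
ft_force: [0.1, -0.1, 0.1]
opening: 0.6
```

Run:
```python
from h import *
go(536,-103.7,97)
im=read_camera('side');it=read_camera('top')
cv2.imwrite('pics/s1.png',im[:,:,::-1]);cv2.imwrite('pics/t1.png',it[:,:,::-1])
p=state()['eef_pos']
print('tcp side',proj('side',p),'top',proj('top',p))
cv2.imwrite('pics/s1z.png',cv2.resize(im[70:240,190:340,::-1],None,fx=4,fy=3.5,interpolation=cv2.INTER_CUBIC))
```

```text
t 3.1 pos [ 537.6 -103.5  170.7] M [[0.001, 1.0, -0.002], [-0.0, -0.002, -1.0], [-1.0, 0.001, 0.0]] open 0.6 j [-0.31  0.43  1.8  -0.    0.91 -0.31] F [ 0.07 -0.13  0.08]
need units [ 1.475 -0.034  0.004]
tcp side [266.29266516 133.67151851] top [295.18526039 187.50789817]
```

View pics/s1z.png

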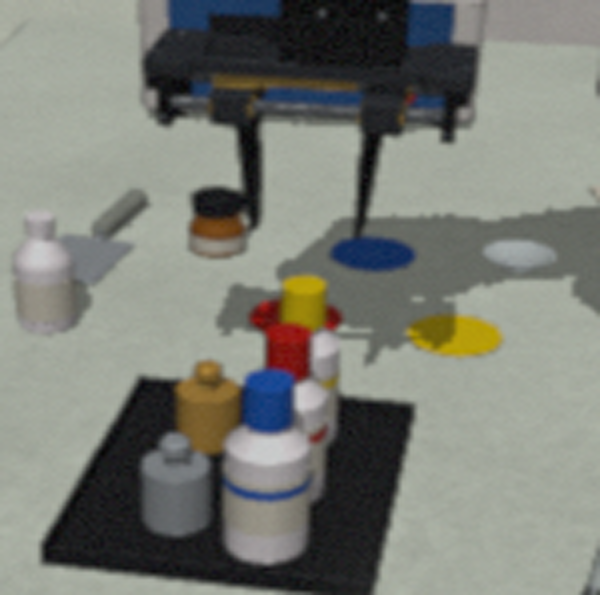

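View pics/t1.png

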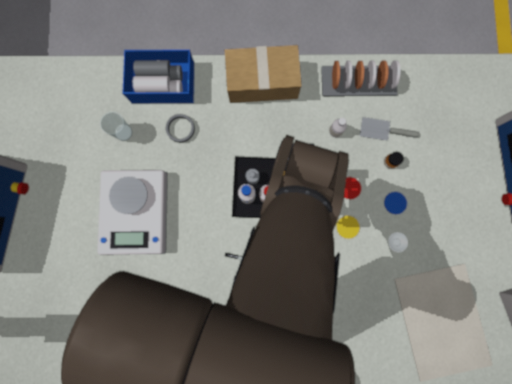

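step_arm([
  [0.3,0,0,0],
  [0.3,0,0,0],
  [0.3,0,0,0],
  [0.3,0,0,0],
  [0.27,0,0,0],
  [0,0,0,0],
  [0,0,0,0],
])

```text
t: 4.08
eef_pos: [537.3, -103.2, 96.3]
tcp_rot: [1.107, 1.57, -0.465]
ft_force: [-0.8, -0.8, -0.2]
opening: 0.6
```

Run:
```python
from h import *
go(537.5,-103.7,97)
im=read_camera('side')
cv2.imwrite('pics/s2z.png',cv2.resize(im[70:200,190:340,::-1],None,fx=5,fy=4.5,interpolation=cv2.INTER_CUBIC))
```

```text
t 4.08 pos [ 537.3 -103.2   96.3] M [[0.0, 1.0, -0.0], [-0.0, -0.0, -1.0], [-1.0, 0.0, 0.0]] open 0.6 j [-0.31  0.53  1.87 -0.    0.74 -0.31] F [-0.82 -0.8  -0.24]
need units [-0.013  0.004  0.01 ]
```

View pics/s2z.png

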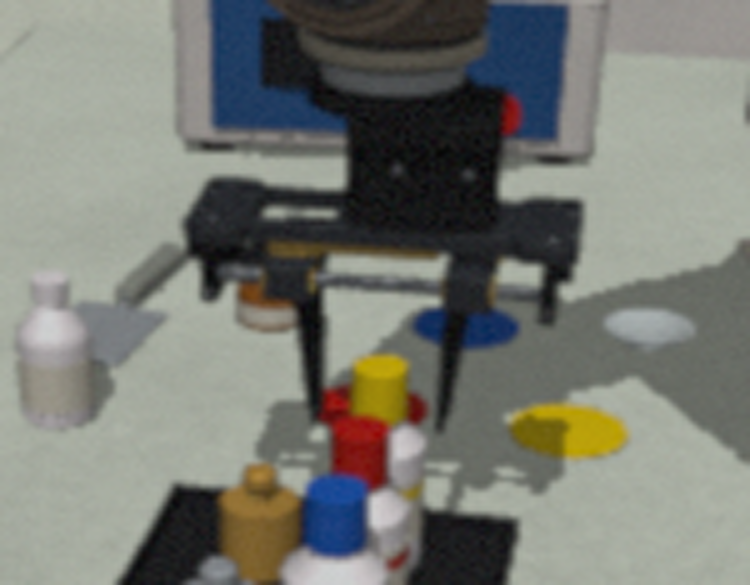

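step_arm([
  [0,0,0,0],
  [0,0,0,0],
  [0,0,0,0],
  [0,0,0,0],
  [0,0,0,0],
  [0,0,0,0],
], jaw=1)

```text
t: 4.88
eef_pos: [537.2, -103.2, 96.2]
tcp_rot: [1.081, 1.57, -0.49]
ft_force: [0.3, 1.1, 1.6]
opening: 0.283
```

Run:
```python
from h import *
go(440,-277.5,96.3)
```

```text
t 4.88 pos [ 537.2 -103.2   96.2] M [[0.0, 1.0, -0.001], [-0.0, -0.001, -1.0], [-1.0, 0.0, 0.0]] open 0.283 j [-0.31  0.53  1.87 -0.    0.74 -0.31] F [0.33 1.13 1.56]
need units [-2.000e-03 -1.942e+00  3.487e+00]
```

step_arm([
  [-0.2,0,0,0],
  [-0.4,0,0,0],
  [-0.4,0,0,0],
  [-0.4,0,0,0],
  [-0.2,-0.2,0.3,0],
  [0,-0.4,0.8,0],
  [0,-0.4,0.8,0],
  [0,-0.4,0.8,0],
  [0,-0.4,0.5,0],
  [0,-0.1,0.26,0],
  [0.2,0,0,0],
  [0.4,0,0,0],
  [0.4,0,0,0],
  [0.3,0,0,0],
  [0.1,0,0,0],
  [0.1,0,0,0],
  [0,0,0,0],
  [0,0,0,0],
])

```text
t: 7.12
eef_pos: [442.2, -276.2, 101.6]
tcp_rot: [0.833, 1.57, -0.738]
ft_force: [-0.2, 0.6, -2.0]
opening: 0.288
```

Run:
```python
from h import *
go(442,-276,96.3)
im=read_camera('side')
cv2.imwrite('pics/s3z.png',cv2.resize(im[70:200,230:380,::-1],None,fx=5,fy=4.5,interpolation=cv2.INTER_CUBIC))
```

```text
t 7.12 pos [ 442.2 -276.2  101.6] M [[0.001, 1.0, -0.001], [-0.001, -0.001, -1.0], [-1.0, 0.001, 0.001]] open 0.288 j [-0.69  0.5   1.93 -0.    0.71 -0.68] F [-0.15  0.64 -2.01]
need units [ 0.105 -0.003 -0.005]
```

View pics/s3z.png

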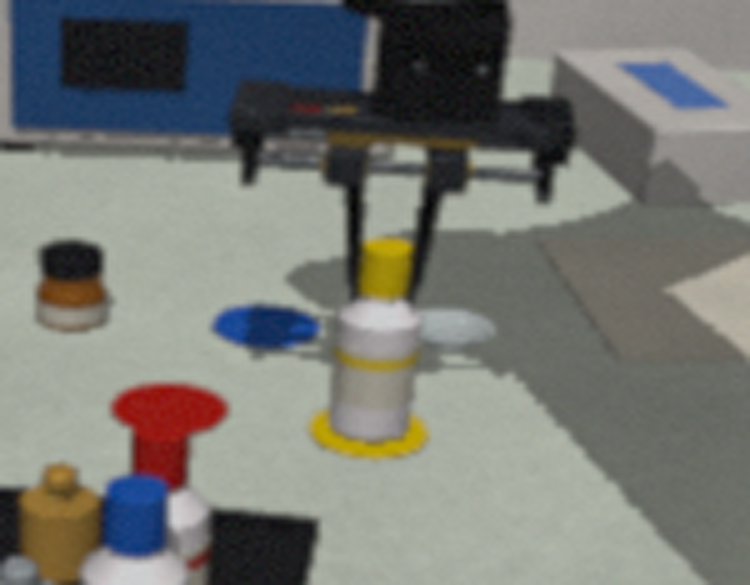

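step_arm([
  [0.05,0,0,0],
  [0.05,0,0,0],
  [0,0,0,0],
  [0,0,0,0],
])

```text
t: 7.68
eef_pos: [442.1, -276.2, 96.2]
tcp_rot: [0.775, 1.57, -0.797]
ft_force: [-0.9, 0.1, 1.4]
opening: 0.295
```

step_arm([
  [0,0,0,0],
  [0,0,0,0],
  [0,0,0,0],
  [0,0,0,0],
  [-0.3,0,0,0],
  [-0.5,0,0,0],
  [-0.5,0,0,0],
  [-0.2,0.2,-0.4,0],
  [0,0.4,-0.9,0],
  [0,0.4,-0.9,0],
  [0,0.4,-0.9,0],
  [0,0.4,-0.9,0],
  [0,0.12,-0.86,0],
  [0.3,0,0,0],
  [0.4,0,0,0],
  [0.4,0,0,0],
  [0.4,0,0,0],
  [0,0,0,0],
  [0,0,0,0],
], jaw=0.4)

```text
t: 10.05
eef_pos: [538.4, -33.7, 96.9]
tcp_rot: [1.226, 1.57, -0.345]
ft_force: [-0.1, 0.2, 0.2]
opening: 0.597
```

Run:
```python
from h import *
go(538.4,-33,96.2)
im=read_camera('side')
cv2.imwrite('pics/s4z.png',cv2.resize(im[70:200,190:340,::-1],None,fx=5,fy=4.5,interpolation=cv2.INTER_CUBIC))
```

```text
t 10.05 pos [538.4 -33.7  96.9] M [[0.001, 1.0, -0.001], [-0.0, -0.001, -1.0], [-1.0, 0.001, 0.0]] open 0.597 j [-0.18  0.53  1.89 -0.    0.73 -0.18] F [-0.05  0.16  0.19]
need units [ 0.013 -0.    -0.014]
```

View pics/s4z.png

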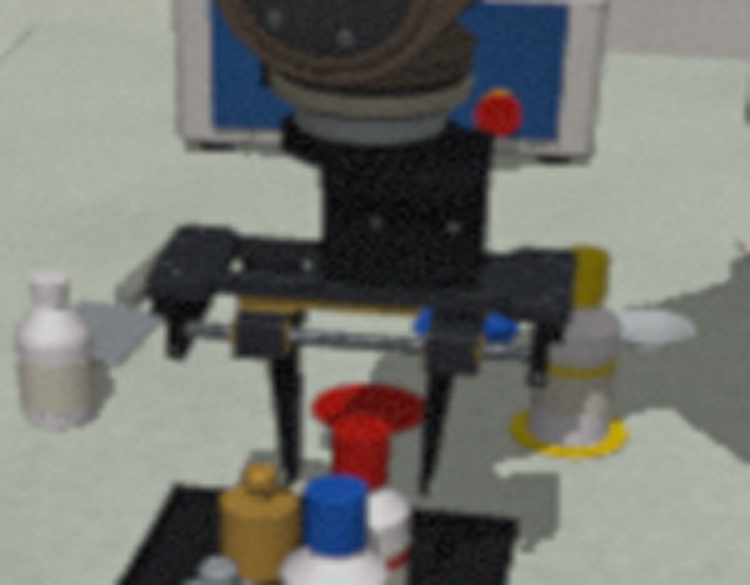

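step_arm([
  [0,0,0,0],
  [0,0,0,0],
  [0,0,0,0],
  [0,0,0,0],
  [0,0,0,0],
  [0,0,0,0],
], jaw=1)

```text
t: 10.85
eef_pos: [538.2, -33.2, 96.2]
tcp_rot: [1.046, 1.571, -0.526]
ft_force: [0.0, -0.5, 3.4]
opening: 0.285
```

step_arm([
  [-0.2,0,0,0],
  [-0.4,0,0,0],
  [-0.5,0,0,0],
  [-0.5,0,0,0],
  [-0.4,0,0.3,0],
  [0,0.07,0.9,0],
  [0,0.1,0.9,0],
  [0,0.1,0.9,0],
  [0,0.1,0.9,0],
  [0,0.1,0.8,0],
  [0,0,0.36,0],
  [0.3,0,0,0],
  [0.5,0,0,0],
  [0.5,0,0,0],
  [0.4,0,0,0],
  [0.1,0,0,0],
  [0.1,0,0,0],
  [0,0,0,0],
  [0,0,0,0],
])

```text
t: 13.22
eef_pos: [561.7, -286.2, 101.8]
tcp_rot: [0.965, 1.57, -0.606]
ft_force: [0.2, 0.0, -2.1]
opening: 0.286
```

Run:
```python
from h import *
go(562,-287,96.9)
im=read_camera('side')
cv2.imwrite('pics/s5z.png',cv2.resize(im[70:200,190:340,::-1],None,fx=5,fy=4.5,interpolation=cv2.INTER_CUBIC))
```

```text
t 13.22 pos [ 561.7 -286.2  101.8] M [[0.001, 1.0, -0.0], [-0.001, -0.0, -1.0], [-1.0, 0.001, 0.001]] open 0.286 j [-0.58  0.62  1.66 -0.    0.86 -0.58] F [ 0.17  0.01 -2.07]
need units [0.097 0.006 0.016]
```

View pics/s5z.png

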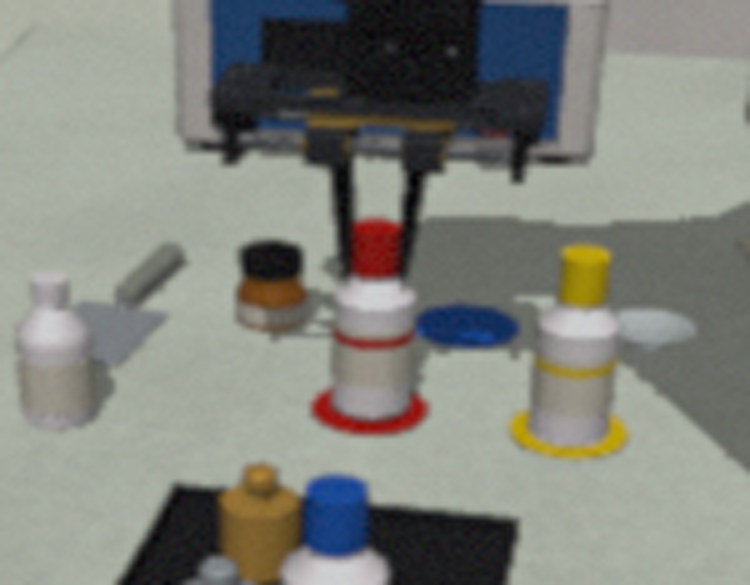

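step_arm([
  [0.05,0,0,0],
  [0.05,0,0,0],
  [0,0,0,0],
  [0,0,0,0],
])

```text
t: 13.78
eef_pos: [561.6, -286.3, 96.3]
tcp_rot: [0.767, 1.57, -0.805]
ft_force: [-0.2, -0.1, 0.8]
opening: 0.287
```

Run:
```python
from h import *
go(541,28,96.5)
```

```text
t 13.78 pos [ 561.6 -286.3   96.3] M [[0.0, 1.0, -0.0], [-0.0, -0.0, -1.0], [-1.0, 0.0, 0.0]] open 0.287 j [-0.58  0.63  1.66 -0.    0.85 -0.58] F [-0.23 -0.08  0.77]
need units [-0.007 -0.415 -6.286]
```

step_arm([
  [0,0,0,0],
  [0,0,0,0],
  [0,0,0,0],
  [0,0,0,0],
  [-0.3,0,0,0],
  [-0.5,0,0,0],
  [-0.5,0,0,0],
  [-0.2,0,-0.4,0],
  [0,-0.1,-0.9,0],
  [0,-0.1,-0.9,0],
  [0,-0.1,-0.9,0],
  [0,-0.1,-0.9,0],
  [0,-0.02,-0.9,0],
  [0,0,-0.9,0],
  [0,0,-0.49,0],
  [0.4,0,0,0],
  [0.4,0,0,0],
  [0.4,0,0,0],
  [0.3,0,0,0],
  [0,0,0,0],
], jaw=0.4)

```text
t: 16.27
eef_pos: [540.0, 28.8, 95.4]
tcp_rot: [-1.625, 1.569, 3.088]
ft_force: [-0.3, -0.9, -0.5]
opening: 0.603
```

Run:
```python
from h import *
go(541,28,96.5)
im=read_camera('side')
cv2.imwrite('pics/s6z.png',cv2.resize(im[70:200,190:340,::-1],None,fx=5,fy=4.5,interpolation=cv2.INTER_CUBIC))
```

```text
t 16.27 pos [540.   28.8  95.4] M [[-0.002, 1.0, -0.0], [0.0, -0.0, -1.0], [-1.0, -0.002, -0.0]] open 0.603 j [-0.07  0.53  1.89 -0.    0.73 -0.07] F [-0.33 -0.88 -0.54]
need units [-0.022  0.02   0.016]
```

View pics/s6z.png

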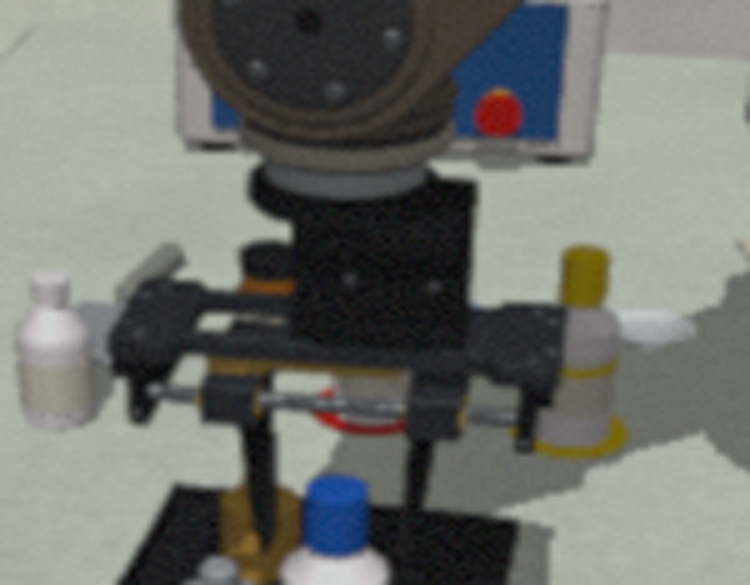

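step_arm([
  [-0.02,0.02,0.0,0],
  [0,0,0,0],
])

```text
t: 16.58
eef_pos: [542.0, 28.3, 97.8]
tcp_rot: [1.438, 1.569, -0.133]
ft_force: [0.0, 0.2, -0.4]
opening: 0.599
```

step_arm([
  [0,0,0,0],
  [0,0,0,0],
  [0,0,0,0],
  [0,0,0,0],
  [0,0,0,0],
  [0,0,0,0],
], jaw=1)

```text
t: 17.32
eef_pos: [541.6, 28.3, 97.1]
tcp_rot: [-0.629, 1.571, -2.2]
ft_force: [-0.1, 0.1, -0.2]
opening: 0.29
```

Run:
```python
from h import *
go(515,-425,96.5)
```

```text
t 17.32 pos [541.6  28.3  97.1] M [[-0.0, 1.0, -0.0], [-0.0, -0.0, -1.0], [-1.0, -0.0, 0.0]] open 0.29 j [-0.07  0.53  1.88 -0.    0.73 -0.07] F [-0.06  0.06 -0.2 ]
need units [ 0.013 -0.528  9.067]
```

step_arm([
  [-0.2,0,0,0],
  [-0.4,0,0,0],
  [-0.5,0,0,0],
  [-0.5,0,0,0],
  [-0.5,0,0,0],
  [-0.5,0,0,0],
  [-0.3,0,0.3,0],
  [-0.1,0,0.6,0],
  [0,-0.1,0.9,0],
  [0,-0.1,0.9,0],
  [0,-0.1,0.9,0],
  [0,-0.1,0.9,0],
  [0,-0.1,0.9,0],
  [0,0,0.9,0],
  [0,0,0.9,0],
  [0,0,0.9,0],
  [0,-0.03,0.6,0],
  [0,0,0.36,0],
  [0,0,0,0],
])

```text
t: 19.7
eef_pos: [514.4, -425.5, 246.7]
tcp_rot: [-2.325, 1.57, 2.386]
ft_force: [-0.2, 0.8, -0.7]
opening: 0.287
```

Run:
```python
from h import *
go(515,-425,102)
```

```text
t 19.7 pos [ 514.4 -425.5  246.7] M [[-0.0, 1.0, -0.002], [0.0, -0.002, -1.0], [-1.0, -0.0, -0.0]] open 0.287 j [-0.79  0.53  1.4  -0.    1.21 -0.79] F [-0.2   0.83 -0.7 ]
need units [ 2.894  0.013 -0.008]
```

step_arm([
  [0.4,0,0,0],
  [0.5,0,0,0],
  [0.5,0,0,0],
  [0.5,0,0,0],
  [0.5,0,0,0],
  [0.3,0,0,0],
  [0.1,0,0,0],
  [0.09,0,0,0],
  [0,0,0,0],
  [0,0,0,0],
])

```text
t: 20.95
eef_pos: [515.1, -424.9, 103.2]
tcp_rot: [0.735, 1.57, -0.836]
ft_force: [0.3, -0.1, -0.7]
opening: 0.288
```

Run:
```python
from h import *
go(515,-425,97)
im=read_camera('side')
cv2.imwrite('pics/s7z.png',cv2.resize(im[70:200,190:340,::-1],None,fx=5,fy=4.5,interpolation=cv2.INTER_CUBIC))
```

```text
t 20.95 pos [ 515.1 -424.9  103.2] M [[0.001, 1.0, -0.001], [-0.001, -0.001, -1.0], [-1.0, 0.001, 0.001]] open 0.288 j [-0.79  0.67  1.55 -0.    0.92 -0.79] F [ 0.3  -0.08 -0.69]
need units [ 0.124 -0.002  0.003]
```

View pics/s7z.png

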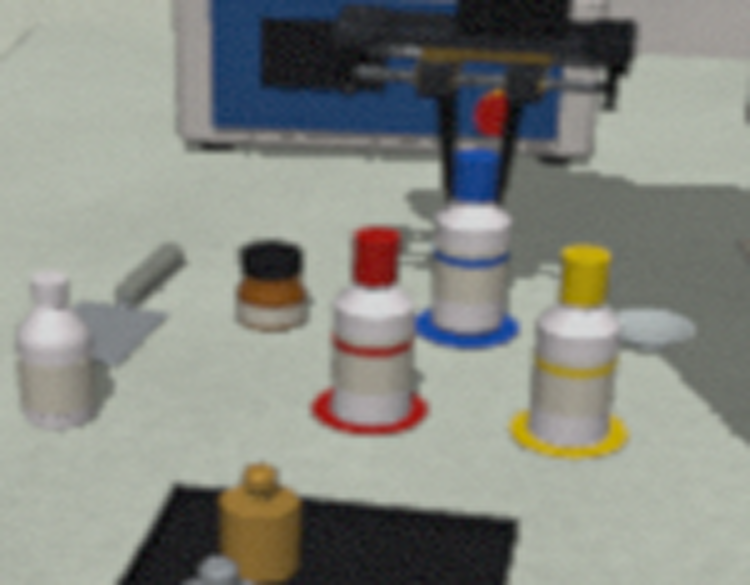

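step_arm([
  [0.06,0,0,0],
  [0.06,0,0,0],
  [0,0,0,0],
  [0,0,0,0],
])

```text
t: 21.5
eef_pos: [515.1, -424.9, 97.0]
tcp_rot: [0.62, 1.57, -0.951]
ft_force: [-1.2, -0.2, 4.8]
opening: 0.289
```

Run:
```python
from h import *
go(595,-86.5,170)
```

```text
t 21.5 pos [ 515.1 -424.9   97. ] M [[0.0, 1.0, -0.0], [-0.001, -0.0, -1.0], [-1.0, 0.0, 0.001]] open 0.289 j [-0.79  0.67  1.56 -0.    0.91 -0.79] F [-1.23 -0.18  4.79]
need units [-1.463  1.596 -6.767]
```

step_arm([
  [0,0,0,0],
  [0,0,0,0],
  [0,0,0,0],
  [0,0,0,0],
  [-0.3,0,0,0],
  [-0.5,0,0,0],
  [-0.5,0,0,0],
  [-0.2,0,0,0],
], jaw=0.3)

```text
t: 22.5
eef_pos: [515.4, -425.0, 174.0]
tcp_rot: [0.78, 1.568, -0.791]
ft_force: [-0.1, -0.6, -0.2]
opening: 0.7
```

Run:
```python
from h import *
go(595,-86.5,170)
im=read_camera('side');it=read_camera('top')
for n,i in(('side',im),('top',it)):
    for ce,st in blobs(mask(i,'orange',90,40),60): print(n,ce,st,onz(n,ce,40).round(1))
m=cv2.hconcat([cv2.resize(im[150:240,190:300,::-1],None,fx=3.6,fy=4,interpolation=cv2.INTER_CUBIC),cv2.resize(it[145:235,220:330,::-1],None,fx=3.6,fy=4,interpolation=cv2.INTER_CUBIC)])
cv2.imwrite('pics/b.png',m);cv2.imwrite('pics/t8.png',it[:,:,::-1])
```

```text
t 22.5 pos [ 515.4 -425.   174. ] M [[0.002, 1.0, -0.0], [-0.002, -0.0, -1.0], [-1.0, 0.002, 0.002]] open 0.7 j [-0.79  0.59  1.49 -0.    1.06 -0.79] F [-0.09 -0.56 -0.22]
need units [ 0.069  1.59  -6.772]
side [279.92  57.1 ] [268  55  27   6  72] [  613.4 -1415.3    40. ]
side [ 65.83 163.51] [   0  112  155  114 1943] [1079.4 -103.    40. ]
side [243.92 134.43] [238 131  13   8  75] [ 637.8 -375.9   40. ]
side [106.07 186.87] [  57  143   95   84 5361] [919.1  -9.7  40. ]
side [241.87 186.68] [233 173  18  27 352] [590.6 -65.8  40. ]
top [262.78  74.13] [ 225   46   76   56 3228] [915.  -22.3  40. ]
top [284.55 176.03] [277 168  16  17 213] [592.3 -85.1  40. ]
```

View pics/b.png

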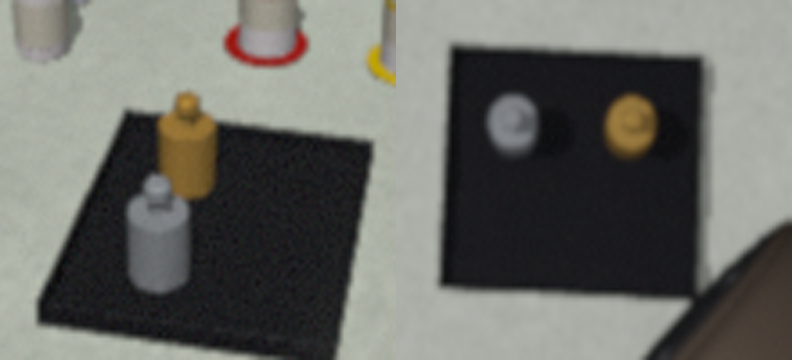

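View pics/t8.png

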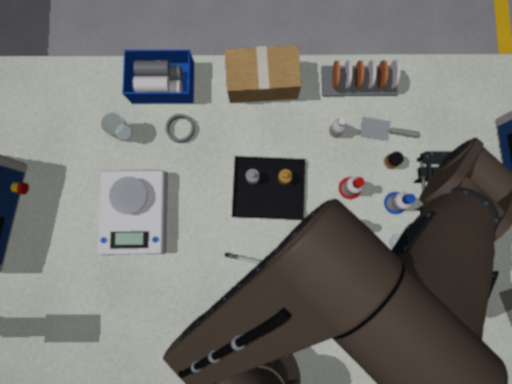

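step_arm([
  [0,0.1,-0.5,0],
  [0,0.2,-0.9,0],
  [0,0.2,-0.9,0],
  [0,0.2,-0.9,0],
  [0,0.2,-0.9,0],
  [0,0.2,-0.9,0],
  [0,0.3,-0.9,0],
  [0,0.17,-0.6,0],
  [0,0,-0.27,0],
  [0.5,0,0,0],
  [0.5,0,0,0],
  [0.5,0,0,0],
  [0.3,0,0,0],
  [0,0,0,0],
  [0,0,0,0],
])

```text
t: 24.48
eef_pos: [593.9, -86.4, 82.3]
tcp_rot: [1.236, 1.57, -0.335]
ft_force: [-0.0, -0.7, 0.0]
opening: 0.698
```

Run:
```python
from h import *
go(594.5,-86,13)
im=read_camera('side')
cv2.imwrite('pics/s9z.png',cv2.resize(im[90:220,170:320,::-1],None,fx=5,fy=4.5,interpolation=cv2.INTER_CUBIC))
print(proj('side',[594.5,-86,27]))
```

```text
t 24.48 pos [593.9 -86.4  82.3] M [[0.001, 1.0, -0.001], [-0.0, -0.001, -1.0], [-1.0, 0.001, 0.0]] open 0.698 j [-0.25  0.61  1.75 -0.    0.78 -0.25] F [-0.   -0.72  0.03]
need units [ 1.387  0.011 -0.008]
[241.73139987 186.69418114]
```

View pics/s9z.png

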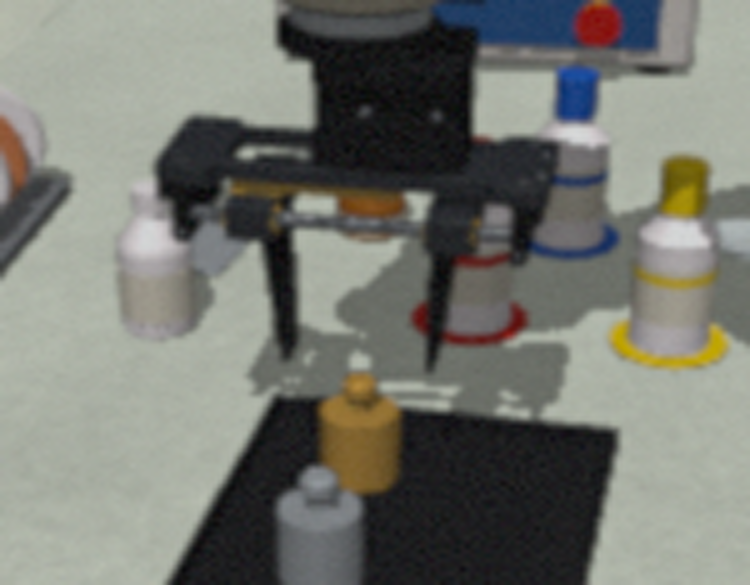

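step_arm([
  [0.4,0,0,0],
  [0.4,0,0,0],
  [0.3,0,0,0],
  [0.2,0,0,0],
  [0.07,0,0,0],
  [0,0,0,0],
  [0,0,0,0],
])

```text
t: 25.4
eef_pos: [593.9, -86.3, 13.6]
tcp_rot: [1.211, 1.57, -0.36]
ft_force: [-0.2, 0.2, -0.1]
opening: 0.701
```

step_arm([
  [0,0,0,0],
  [0,0,0,0],
  [0,0,0,0],
  [0,0,0,0],
  [0,0,0,0],
  [0,0,0,0],
], jaw=1)

```text
t: 26.15
eef_pos: [593.8, -86.2, 13.3]
tcp_rot: [1.264, 1.57, -0.307]
ft_force: [0.6, 0.6, 1.8]
opening: 0.414
```

Run:
```python
from h import *
go(536,370,87)
im=read_camera('side')
cv2.imwrite('pics/s10z.png',cv2.resize(im[90:240,170:320,::-1],None,fx=5,fy=4,interpolation=cv2.INTER_CUBIC))
```

```text
t 26.15 pos [593.8 -86.2  13.3] M [[0.001, 1.0, -0.0], [-0.0, -0.0, -1.0], [-1.0, 0.001, 0.0]] open 0.414 j [-0.25  0.71  1.78 -0.    0.64 -0.25] F [0.63 0.59 1.76]
need units [-1.477 -1.161 -9.124]
```

View pics/s10z.png

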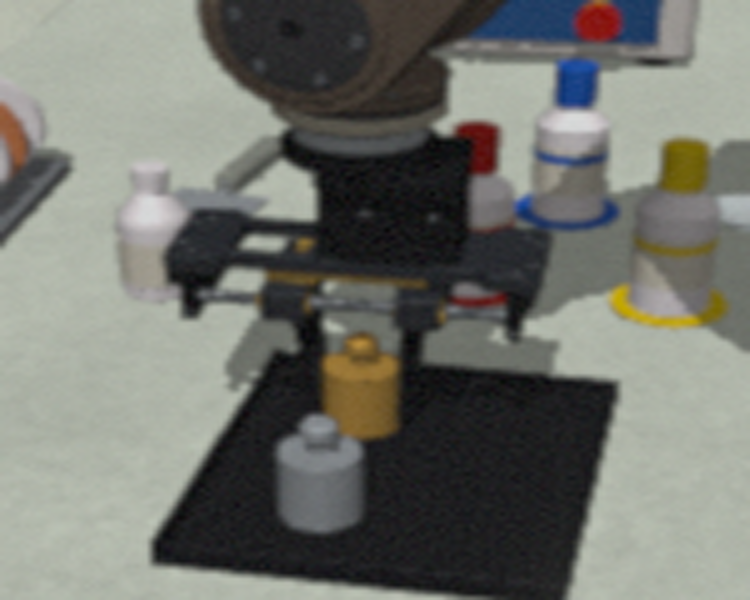

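step_arm([
  [-0.2,0,0,0],
  [-0.4,0,0,0],
  [-0.5,0,0,0],
  [-0.5,0,0,0],
  [-0.5,0,0,0],
  [-0.5,0,0,0],
  [-0.2,-0.1,-0.5,0],
  [0,-0.1,-0.9,0],
  [0,-0.1,-0.9,0],
  [0,-0.1,-0.9,0],
  [0,-0.1,-0.9,0],
  [0,-0.1,-0.9,0],
  [0,-0.1,-0.9,0],
  [0,-0.1,-0.9,0],
  [0,-0.1,-0.9,0],
  [0,-0.2,-0.9,0],
  [0,-0.16,-0.52,0],
  [0,0,0,0],
  [0,0,0,0],
])

```text
t: 28.58
eef_pos: [530.6, 369.2, 153.0]
tcp_rot: [-0.798, 1.57, -2.369]
ft_force: [0.0, -0.2, -4.3]
opening: 0.411
```

Run:
```python
from h import *
go(536,370,87)
im=read_camera('side');cv2.imwrite('pics/s11.png',im[:,:,::-1])
i0=cv2.imread('pics/side0.png')
cv2.imwrite('pics/pz.png',cv2.resize(i0[280:384,160:350],None,fx=4,fy=4,interpolation=cv2.INTER_CUBIC))
for p in ([536,370,78],[534,370,78],[536,425,78],[536,315,78],[591,370,78],[481,370,78]): print(p,proj('side',p).round(1))
```

```text
t 28.57 pos [530.6 369.2 153. ] M [[-0.001, 1.0, -0.0], [-0.001, -0.0, -1.0], [-1.0, -0.001, 0.001]] open 0.411 j [ 0.51  0.58  1.57 -0.    0.99  0.51] F [ 0.03 -0.19 -4.29]
need units [ 1.319  0.11  -0.018]
[536, 370, 78] [227.6 323.8]
[534, 370, 78] [228.9 323.9]
[536, 425, 78] [219.3 357.5]
[536, 315, 78] [234.6 295.1]
[591, 370, 78] [191.1 319.2]
[481, 370, 78] [264.7 328.4]
```

View pics/s11.png

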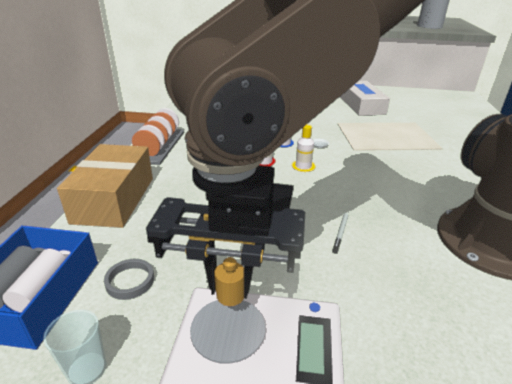

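View pics/pz.png

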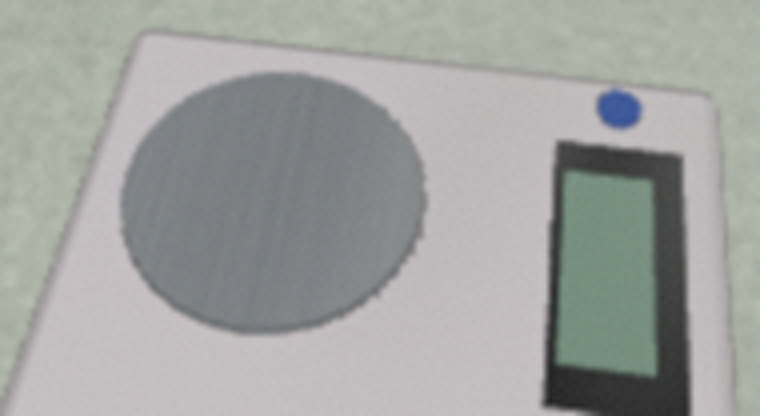

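step_arm([
  [0.3,0.1,-0.03,0],
  [0.4,0,0,0],
  [0.3,0,0,0],
  [0.2,0,0,0],
  [0,0,0,0],
  [0,0,0,0],
])

```text
t: 29.38
eef_pos: [536.2, 371.5, 93.6]
tcp_rot: [1.951, 1.57, 0.379]
ft_force: [-0.2, -0.1, -4.6]
opening: 0.414
```

Run:
```python
from h import *
go(535.5,371,87.3)
im=read_camera('side')
cv2.imwrite('pics/s12.png',cv2.resize(im[240:384,150:340,::-1],None,fx=4,fy=4,interpolation=cv2.INTER_CUBIC))
```

```text
t 29.38 pos [536.2 371.5  93.6] M [[0.001, 1.0, -0.0], [0.0, -0.0, -1.0], [-1.0, 0.001, -0.0]] open 0.414 j [ 0.5   0.66  1.6  -0.    0.88  0.51] F [-0.16 -0.11 -4.63]
need units [ 0.126 -0.013  0.01 ]
```

View pics/s12.png

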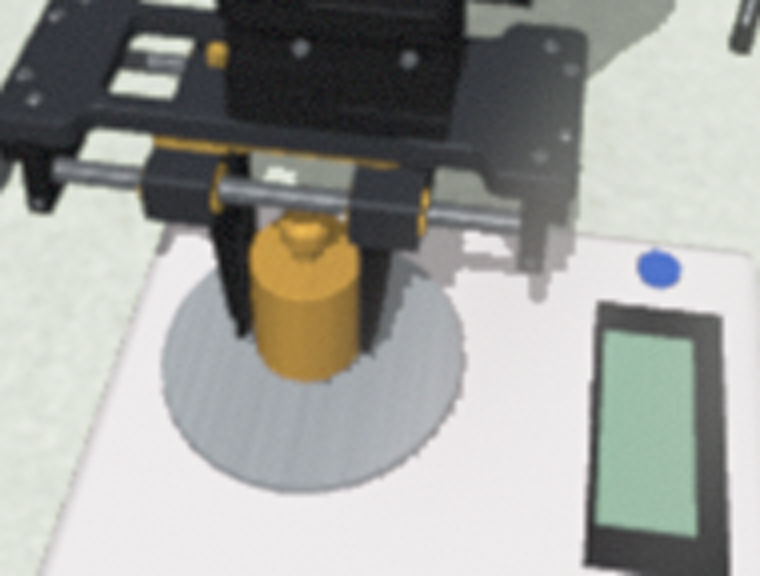

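Run:
```python
from h import *
for p in ([536,391.5,84.3],[536,391.5,78],[536,371.5,78],[536,371.5,84.3]): print(p,proj('side',p).round(2))
```

```text
[536, 391.5, 84.3] [224.39 333.46]
[536, 391.5, 78] [224.53 336.27]
[536, 371.5, 78] [227.39 324.6 ]
[536, 371.5, 84.3] [227.28 321.8 ]
```

step_arm([
  [0,-0.02,-0.02,0],
  [0.06,0,0,0],
  [0.05,0,0,0],
  [0.02,0,0,0],
  [0,0,0,0],
  [0,0,0,0],
])

```text
t: 30.18
eef_pos: [534.8, 372.3, 87.2]
tcp_rot: [1.882, 1.571, 0.311]
ft_force: [-2.6, -1.7, 5.6]
opening: 0.414
```

step_arm([
  [0,0,0,0],
  [0,0,0,0],
  [0,0,0,0],
  [0,0,0,0],
  [-0.3,0,0,0],
  [-0.5,0,0,0],
  [-0.5,0,0,0],
  [-0.4,0,0,0],
  [0,0,0,0],
], jaw=0.4)

```text
t: 31.3
eef_pos: [535.5, 372.7, 173.9]
tcp_rot: [2.06, 1.567, 0.489]
ft_force: [-0.4, -0.6, -0.4]
opening: 0.597
```

Run:
```python
from h import *
go(515.1,-424.9,170)
im=read_camera('side')
cv2.imwrite('pics/s13.png',cv2.resize(im[240:384,150:340,::-1],None,fx=4,fy=4,interpolation=cv2.INTER_CUBIC))
```

```text
t 31.3 pos [535.5 372.7 173.9] M [[0.003, 1.0, -0.0], [0.002, -0.0, -1.0], [-1.0, 0.003, -0.002]] open 0.597 j [ 0.51  0.57  1.53 -0.    1.04  0.51] F [-0.41 -0.55 -0.42]
need units [ 0.049 -0.4   15.953]
```

View pics/s13.png

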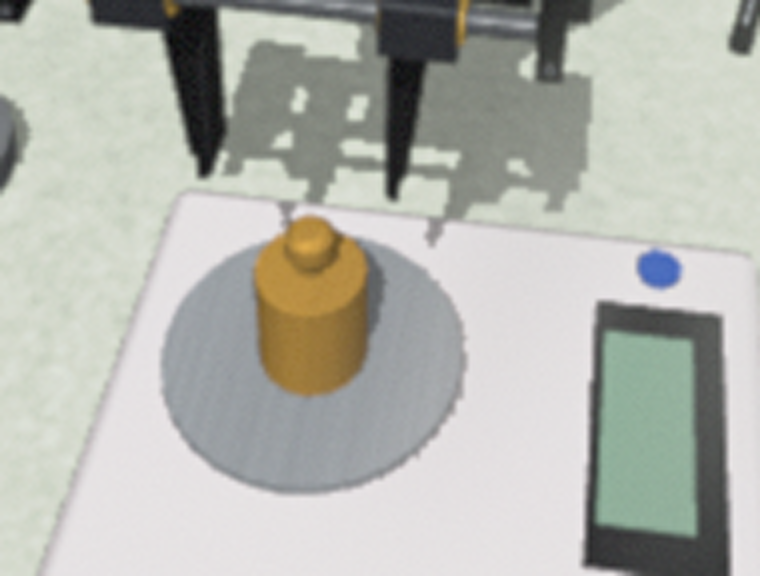

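step_arm([
  [0,0,0.4,0],
  [0,0,0.8,0],
  [0,0,0.95,0],
  [0,0,0.95,0],
  [0,0,0.95,0],
  [0,0,0.95,0],
  [0,-0.1,0.95,0],
  [0,-0.1,0.95,0],
  [0,-0.1,0.95,0],
  [0,-0.1,0.95,0],
  [0,0,0.95,0],
  [0,0,0.95,0],
  [0,0,0.95,0],
  [0,0,0.95,0],
  [0,0,0.95,0],
  [0,0,0.95,0],
  [0,0,0.8,0],
  [0,0,0.6,0],
  [0,0,0,0],
  [0,0,0,0],
])

```text
t: 33.85
eef_pos: [513.5, -422.1, 170.9]
tcp_rot: [-2.376, 1.569, 2.336]
ft_force: [-0.1, 0.6, -0.7]
opening: 0.599
```

Run:
```python
from h import *
go(515.1,-424.9,97)
```

```text
t 33.85 pos [ 513.5 -422.1  170.9] M [[-0.001, 1.0, -0.001], [0.001, -0.001, -1.0], [-1.0, -0.001, -0.001]] open 0.599 j [-0.79  0.59  1.5   0.    1.05 -0.79] F [-0.12  0.65 -0.7 ]
need units [1.479 0.033 0.057]
```

step_arm([
  [0.2,0.03,0.05,0],
  [0.4,0,0,0],
  [0.4,0,0,0],
  [0,0,0,0],
  [0,0,0,0],
])

```text
t: 34.48
eef_pos: [516.3, -425.0, 122.2]
tcp_rot: [0.681, 1.57, -0.89]
ft_force: [0.1, -0.3, 0.1]
opening: 0.599
```

Run:
```python
from h import *
for i in range(1): go(515.1,-424.9,97)
```

```text
t 34.48 pos [ 516.3 -425.   122.2] M [[0.0, 1.0, 0.0], [-0.0, 0.0, -1.0], [-1.0, 0.0, 0.0]] open 0.599 j [-0.79  0.65  1.54 -0.    0.96 -0.79] F [ 0.14 -0.3   0.09]
need units [ 0.503 -0.024 -0.002]
```

step_arm([
  [0.2,-0.01,0,0],
  [0.2,0,0,0],
  [0.1,0,0,0],
  [0,0,0,0],
  [0,0,0,0],
])

```text
t: 35.1
eef_pos: [515.5, -425.2, 96.8]
tcp_rot: [0.572, 1.571, -0.999]
ft_force: [-0.3, 0.1, 0.5]
opening: 0.6
```

Run:
```python
from h import *
go(515.1,-424.9,97)
im=read_camera('side');go(515.1,-424.9,97)
cv2.imwrite('pics/s14.png',cv2.resize(im[70:200,190:340,::-1],None,fx=5,fy=4.5,interpolation=cv2.INTER_CUBIC))
```

```text
t 35.1 pos [ 515.5 -425.2   96.8] M [[0.0, 1.0, -0.0], [-0.0, -0.0, -1.0], [-1.0, 0.0, 0.0]] open 0.6 j [-0.79  0.68  1.56 -0.    0.91 -0.79] F [-0.32  0.15  0.48]
need units [-0.004 -0.009 -0.007]
t 35.15 pos [ 515.6 -425.3   96.9] M [[0.0, 1.0, -0.0], [-0.0, -0.0, -1.0], [-1.0, 0.0, 0.0]] open 0.598 j [-0.79  0.67  1.56 -0.    0.91 -0.79] F [ 0.31  0.17 -0.12]
need units [-0.002 -0.009 -0.007]
```

View pics/s14.png

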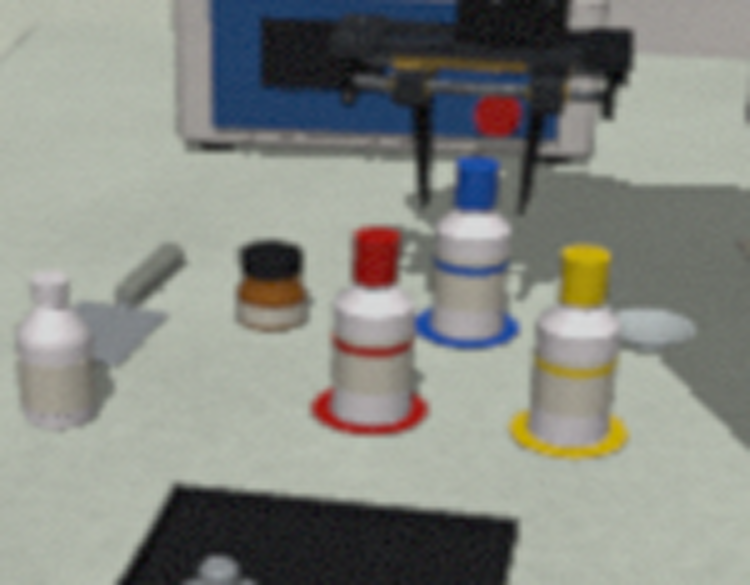

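step_arm([
  [0,-0.01,0,0],
  [0,0,0,0],
  [0,0,0,0],
  [0,0,0,0],
  [0,0,0,0],
  [0,0,0,0],
], jaw=1)

```text
t: 35.9
eef_pos: [514.9, -425.2, 96.7]
tcp_rot: [0.199, 1.571, -1.373]
ft_force: [-0.9, 0.8, 0.4]
opening: 0.288
```

step_arm([
  [-0.2,0,0,0],
  [-0.4,0,0,0],
  [-0.5,0,0,0],
  [-0.5,0,0,0],
  [-0.5,0,0,0],
  [-0.5,0,0,0],
  [-0.4,0,-0.4,0],
  [0,0,-0.8,0],
  [0,0,-0.9,0],
  [0,0,-0.9,0],
  [0,0.1,-0.9,0],
  [0,0.1,-0.9,0],
  [0,0.1,-0.9,0],
  [0,0.1,-0.9,0],
  [0,0.1,-0.9,0],
  [0,0.02,-0.9,0],
  [0,0,-0.6,0],
  [0,0,-0.07,0],
  [0,0,0,0],
  [0,0,0,0],
])

```text
t: 38.4
eef_pos: [541.0, 27.6, 246.7]
tcp_rot: [-0.111, 1.571, -1.683]
ft_force: [0.5, -1.3, -1.8]
opening: 0.284
```

Run:
```python
from h import *
go(541.6,28.3,97)
```

```text
t 38.4 pos [541.   27.6 246.7] M [[-0.0, 1.0, -0.001], [-0.0, -0.001, -1.0], [-1.0, -0.0, 0.0]] open 0.284 j [-0.07  0.34  1.72 -0.    1.08 -0.07] F [ 0.51 -1.31 -1.79]
need units [ 2.994  0.012 -0.014]
```

step_arm([
  [0.4,0.01,-0.01,0],
  [0.5,0,0,0],
  [0.5,0,0,0],
  [0.5,0,0,0],
  [0.5,0,0,0],
  [0.3,0,0,0],
  [0.1,0,0,0],
  [0.1,0,0,0],
  [0,0,0,0],
  [0,0,0,0],
])

```text
t: 39.65
eef_pos: [541.9, 28.9, 102.1]
tcp_rot: [1.392, 1.57, -0.179]
ft_force: [0.2, 0.4, -2.3]
opening: 0.29
```

Run:
```python
from h import *
go(541.6,28.3,97)
read_camera('side');go(541.6,28.3,97)
```

```text
t 39.65 pos [541.9  28.9 102.1] M [[0.001, 1.0, -0.0], [-0.0, -0.0, -1.0], [-1.0, 0.001, 0.0]] open 0.29 j [-0.07  0.52  1.88 -0.    0.74 -0.07] F [ 0.21  0.42 -2.28]
need units [ 0.102 -0.006  0.011]
t 39.7 pos [541.9  28.9 102.1] M [[0.001, 1.0, -0.0], [-0.0, -0.0, -1.0], [-1.0, 0.001, 0.0]] open 0.287 j [-0.07  0.52  1.88 -0.    0.74 -0.07] F [-0.14 -0.62 -1.47]
need units [ 0.102 -0.005  0.011]
```

step_arm([
  [0.05,0,0.01,0],
  [0.05,0,0,0],
  [0,0,0,0],
  [0,0,0,0],
])

```text
t: 40.2
eef_pos: [541.7, 28.3, 96.6]
tcp_rot: [0.958, 1.571, -0.613]
ft_force: [-0.3, 0.8, 1.1]
opening: 0.286
```

Run:
```python
from h import *
go(561.6,-286.3,170)
```

```text
t 40.2 pos [541.7  28.3  96.6] M [[0.0, 1.0, -0.0], [-0.0, -0.0, -1.0], [-1.0, 0.0, 0.0]] open 0.286 j [-0.07  0.53  1.88 -0.    0.73 -0.07] F [-0.26  0.83  1.14]
need units [-1.466  0.401  6.292]
```

Contact made (force change about 3 N). Release and go to red.

step_arm([
  [0,0,0,0],
  [0,0,0,0],
  [0,0,0,0],
  [0,0,0,0],
  [-0.3,0,0,0],
  [-0.5,0,0,0],
  [-0.5,0,0,0],
  [-0.2,0,0.4,0],
  [0,0.1,0.9,0],
  [0,0.1,0.9,0],
  [0,0.1,0.9,0],
  [0,0.1,0.9,0],
  [0,0,0.9,0],
  [0,0,0.9,0],
  [0,0,0.49,0],
  [0.3,0,0,0],
  [0.4,0,0,0],
  [0.3,0,0,0],
  [0,0,0,0],
  [0,0,0,0],
], jaw=0.4)

```text
t: 42.7
eef_pos: [561.8, -285.9, 122.0]
tcp_rot: [0.94, 1.57, -0.63]
ft_force: [0.3, -0.2, -0.1]
opening: 0.601
```

Run:
```python
from h import *
go(561.6,-286.3,96.3)
```

```text
t 42.7 pos [ 561.8 -285.9  122. ] M [[0.0, 1.0, 0.0], [-0.0, 0.0, -1.0], [-1.0, 0.0, 0.0]] open 0.601 j [-0.58  0.6   1.64 -0.    0.9  -0.58] F [ 0.31 -0.23 -0.1 ]
need units [ 0.515 -0.005  0.009]
```

step_arm([
  [0.2,0,0.01,0],
  [0.2,0,0,0],
  [0.11,0,0,0],
  [0,0,0,0],
  [0,0,0,0],
])

```text
t: 43.32
eef_pos: [561.6, -286.8, 96.3]
tcp_rot: [0.76, 1.57, -0.811]
ft_force: [0.7, 0.6, -1.3]
opening: 0.599
```

step_arm([
  [0,0,0,0],
  [0,0,0,0],
  [0,0,0,0],
  [0,0,0,0],
  [0,0,0,0],
  [0,0,0,0],
], jaw=1)

```text
t: 44.08
eef_pos: [561.6, -286.7, 96.2]
tcp_rot: [0.778, 1.57, -0.794]
ft_force: [0.6, 0.1, 1.3]
opening: 0.286
```

Run:
```python
from h import *
go(538.3,-33.3,96.5)
```

```text
t 44.08 pos [ 561.6 -286.7   96.2] M [[0.0, 1.0, -0.0], [-0.0, -0.0, -1.0], [-1.0, 0.0, 0.0]] open 0.286 j [-0.58  0.63  1.66 -0.    0.85 -0.58] F [0.62 0.09 1.31]
need units [-0.007 -0.468 -5.068]
```

step_arm([
  [-0.2,0,0,0],
  [-0.4,0,0,0],
  [-0.5,0,0,0],
  [-0.5,0,0,0],
  [-0.4,0,-0.3,0],
  [0,-0.07,-0.9,0],
  [0,-0.1,-0.9,0],
  [0,-0.1,-0.9,0],
  [0,-0.1,-0.9,0],
  [0,-0.1,-0.8,0],
  [0,0,-0.36,0],
  [0.3,0,0,0],
  [0.5,0,0,0],
  [0.5,0,0,0],
  [0.4,0,0,0],
  [0.1,0,0,0],
  [0.1,0,0,0],
  [0,0,0,0],
  [0,0,0,0],
])

```text
t: 46.45
eef_pos: [538.4, -33.8, 101.6]
tcp_rot: [1.3, 1.57, -0.271]
ft_force: [-0.1, -0.3, -1.1]
opening: 0.286
```

Run:
```python
from h import *
go(538.2,-33.4,96.5)
```

```text
t 46.45 pos [538.4 -33.8 101.6] M [[0.001, 1.0, -0.0], [-0.0, -0.0, -1.0], [-1.0, 0.001, 0.0]] open 0.286 j [-0.19  0.52  1.89 -0.    0.74 -0.18] F [-0.13 -0.32 -1.11]
need units [ 0.103 -0.004 -0.007]
```

step_arm([
  [0.05,0,0,0],
  [0.05,0,0,0],
  [0,0,0,0],
  [0,0,0,0],
])

```text
t: 46.95
eef_pos: [538.3, -33.7, 96.2]
tcp_rot: [1.243, 1.57, -0.329]
ft_force: [-0.1, 0.4, -0.4]
opening: 0.285
```

Run:
```python
from h import *
go(442.1,-276.2,170)
```

```text
t 46.95 pos [538.3 -33.7  96.2] M [[0.0, 1.0, -0.0], [-0.0, -0.0, -1.0], [-1.0, 0.0, 0.0]] open 0.285 j [-0.18  0.53  1.89 -0.    0.73 -0.18] F [-0.07  0.41 -0.44]
need units [-1.476 -1.921  4.852]
```

step_arm([
  [0.01,0,0,0],
  [0,0,0,0],
])

```text
t: 47.2
eef_pos: [538.4, -33.7, 96.2]
tcp_rot: [1.323, 1.57, -0.248]
ft_force: [-0.5, -0.0, 5.6]
opening: 0.288
```

Firm contact. Release and go to yellow.

step_arm([
  [0,0,0,0],
  [0,0,0,0],
  [0,0,0,0],
  [0,0,0,0],
  [-0.3,0,0,0],
  [-0.5,0,0,0],
  [-0.5,0,0,0],
  [-0.2,-0.2,0.4,0],
  [0,-0.4,0.9,0],
  [0,-0.4,0.9,0],
  [0,-0.4,0.9,0],
  [0,-0.4,0.9,0],
  [0,-0.12,0.85,0],
  [0.3,0,0,0],
  [0.4,0,0,0],
  [0.3,0,0,0],
  [0,0,0,0],
  [0,0,0,0],
], jaw=0.4)

```text
t: 49.45
eef_pos: [442.4, -275.9, 121.1]
tcp_rot: [0.79, 1.57, -0.78]
ft_force: [0.1, 0.0, 0.4]
opening: 0.597
```

Run:
```python
from h import *
go(442.1,-276.2,96.2)
```

```text
t 49.45 pos [ 442.4 -275.9  121.1] M [[0.0, 1.0, 0.0], [-0.0, 0.0, -1.0], [-1.0, 0.0, 0.0]] open 0.597 j [-0.68  0.47  1.91 -0.    0.76 -0.68] F [0.05 0.04 0.42]
need units [ 0.498 -0.005  0.005]
```

step_arm([
  [0.2,0,0,0],
  [0.2,0,0,0],
  [0.1,0,0,0],
  [0,0,0,0],
  [0,0,0,0],
])

```text
t: 50.08
eef_pos: [442.1, -276.2, 95.7]
tcp_rot: [0.679, 1.571, -0.892]
ft_force: [-0.6, 0.1, -0.2]
opening: 0.599
```

step_arm([
  [0,0,0,0],
  [0,0,0,0],
  [0,0,0,0],
  [0,0,0,0],
  [0,0,0,0],
  [0,0,0,0],
], jaw=1)

```text
t: 50.82
eef_pos: [442.1, -276.2, 95.7]
tcp_rot: [0.789, 1.57, -0.783]
ft_force: [0.7, -0.6, 1.3]
opening: 0.288
```

Run:
```python
from h import *
go(537.2,-103.2,96.2)
```

```text
t 50.83 pos [ 442.1 -276.2   95.7] M [[0.0, 1.0, -0.0], [-0.0, -0.0, -1.0], [-1.0, 0.0, 0.0]] open 0.288 j [-0.69  0.51  1.93 -0.    0.7  -0.68] F [ 0.68 -0.6   1.29]
need units [-0.01  1.9  -3.46]
```

step_arm([
  [-0.2,0,0,0],
  [-0.4,0,0,0],
  [-0.4,0,0,0],
  [-0.4,0,0,0],
  [-0.2,0.2,-0.3,0],
  [0,0.4,-0.8,0],
  [0,0.4,-0.8,0],
  [0,0.4,-0.8,0],
  [0,0.4,-0.5,0],
  [0,0.1,-0.26,0],
  [0.2,0,0,0],
  [0.4,0,0,0],
  [0.4,0,0,0],
  [0.3,0,0,0],
  [0.1,0,0,0],
  [0.1,0,0,0],
  [0,0,0,0],
  [0,0,0,0],
])

```text
t: 53.08
eef_pos: [537.3, -103.2, 101.0]
tcp_rot: [1.138, 1.57, -0.433]
ft_force: [-0.6, 0.4, -1.5]
opening: 0.29
```

Run:
```python
from h import *
go(537.2,-103.2,95.7)
```

```text
t 53.08 pos [ 537.3 -103.2  101. ] M [[0.001, 1.0, -0.0], [-0.0, -0.0, -1.0], [-1.0, 0.001, 0.0]] open 0.29 j [-0.31  0.53  1.87 -0.    0.75 -0.31] F [-0.64  0.39 -1.53]
need units [ 0.107 -0.002 -0.001]
```

step_arm([
  [0.05,0,0,0],
  [0.05,0,0,0],
  [0,0,0,0],
  [0,0,0,0],
])

```text
t: 53.58
eef_pos: [537.2, -103.2, 95.7]
tcp_rot: [1.064, 1.57, -0.507]
ft_force: [0.2, 0.3, 1.3]
opening: 0.288
```

step_arm([
  [0,0,0,0],
  [0,0,0,0],
  [0,0,0,0],
  [0,0,0,0],
  [-0.3,0,0,0],
  [-0.5,0,0,0],
  [-0.5,0,0,0],
  [-0.5,0,0.3,0],
  [0,-0.5,0.8,0],
  [0,-0.5,0.8,0],
  [0,-0.5,0.9,0],
  [0,-0.5,0.9,0],
  [0,-0.5,0.9,0],
  [0,-0.5,0.9,0],
  [0,-0.5,0.9,0],
  [0,-0.5,0.9,0],
  [0,-0.5,0.9,0],
  [0,0,0,0],
  [0,0,0,0],
], jaw=0.4)

```text
t: 55.95
eef_pos: [311.9, -512.7, 186.2]
tcp_rot: [1.502, 1.571, -0.069]
ft_force: [-0.3, 0.8, 0.1]
opening: 0.595
```

Run:
```python
from h import *
im=read_camera('side');it=read_camera('top')
s=state();print(s['eef_pos'],s['t'])
cv2.imwrite('pics/sF.png',im[:,:,::-1]);cv2.imwrite('pics/tF.png',it[:,:,::-1])
i0=cv2.imread('pics/side0.png')[:,:,::-1].copy();t0=cv2.imread('pics/top0.png')[:,:,::-1].copy()
for n,a,b in(('side',i0,im),('top',t0,it)):
    for c in('blue','red','yellow'):
        for lab,q in(('before',a),('after',b)):
            print(n,c,lab,[(x[0].tolist(),x[1][4]) for x in blobs(mask(q,c)) if 240<x[0][0]<300 and 145<x[0][1]<200])
cv2.imwrite('pics/cmp.png',cv2.vconcat([cv2.resize(np.hstack([t0[145:225,220:320],it[145:225,220:320]])[:,:,::-1],None,fx=3.5,fy=3.5),cv2.resize(np.hstack([i0[140:240,200:300],im[140:240,200:300]])[:,:,::-1],None,fx=3.5,fy=3)]))
```

```text
[ 312.49271791 -512.20572504  186.18976796] 56.05
side blue before [([256.62, 184.02], np.int32(189))]
side blue after [([255.95, 184.04], np.int32(189))]
side red before [([260.33, 166.79], np.int32(174))]
side red after [([260.32, 166.85], np.int32(177))]
side yellow before [([265.64, 155.47], np.int32(131))]
side yellow after [([265.67, 155.47], np.int32(129))]
top blue before [([245.94, 189.97], np.int32(66))]
top blue after [([245.82, 189.78], np.int32(68))]
top red before [([268.06, 190.75], np.int32(69))]
top red after [([268.09, 190.69], np.int32(68))]
top yellow before [([293.71, 190.64], np.int32(76))]
top yellow after [([293.73, 190.68], np.int32(74))]
```

View pics/cmp.png

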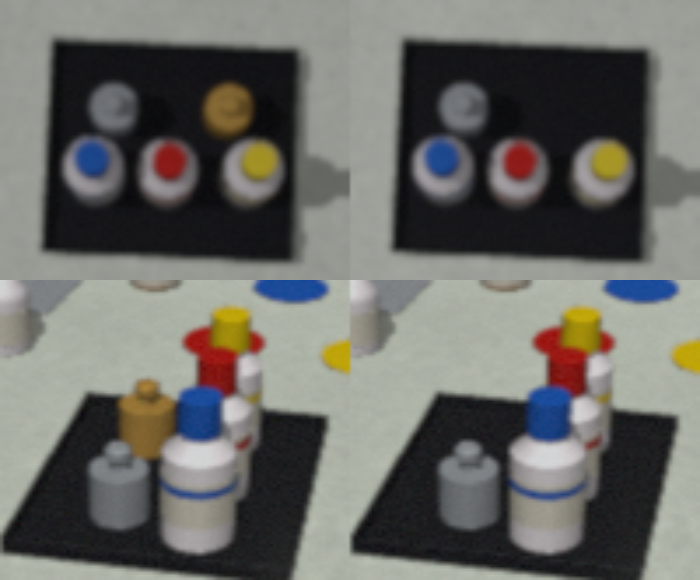

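View pics/tF.png

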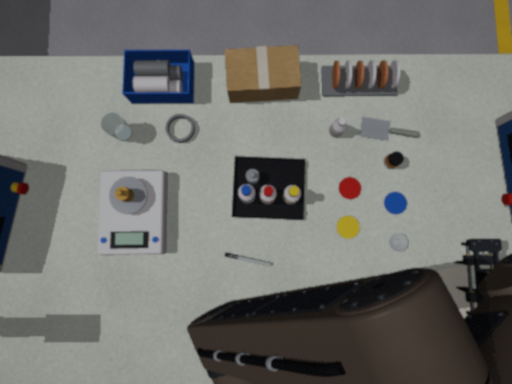

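Run:
```python
from h import *
it=cv2.imread('pics/tF.png')[:,:,::-1]
cv2.imwrite('pics/panF.png',cv2.resize(it[165:225,95:165,::-1],None,fx=9,fy=9,interpolation=cv2.INTER_CUBIC))
print('pred base',proj('top',[535.5-2,372.3,78]),'bodytop',proj('top',[533.5,372.3,123]),'knob',proj('top',[533.5,372.3,143]))
print([(x[0],x[1]) for x in blobs(mask(it.copy(),'orange',90,40),30) if x[0][0]<170])
```

```text
pred base [127.04692142 194.91043766] bodytop [121.19449269 192.82219239] knob [118.42438454 191.83377109]
[(array([123.61, 193.82]), array([115, 187,  18,  14, 201], dtype=int32))]
```

View pics/panF.png

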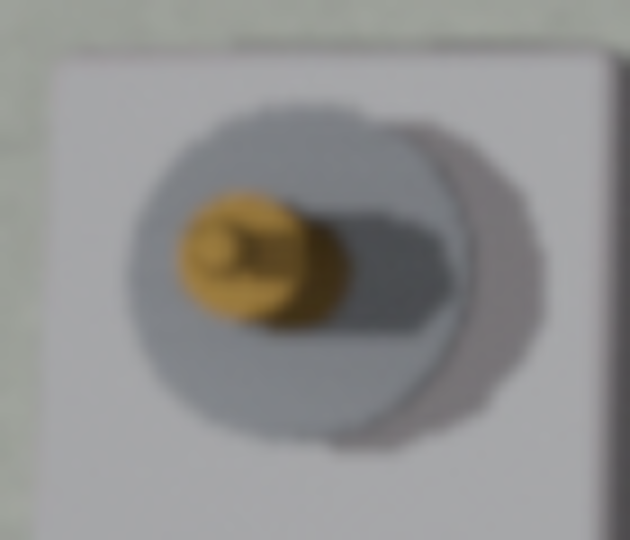

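Run:
```python
from cell import *
print(job_done())
```

```text
the job is handed in; nothing more can be done
None
```

The job is done and handed in at about 56 s of the 141 s allowed. I stood the yellow, red and blue bottles on their own coasters. Then I set the brass weight on the balance pan and put all three bottles back in the tray.

**Handling:** every set-down was confirmed by the wrist force changing on contact. The readings after each move stayed below about 6 N, and the pictures show nothing tipped over.

**Last checks, comparing before and after pictures:**
- **Red and yellow bottles:** back at their start positions within about 0.1 px, which is under 0.5 mm.
- **Blue bottle:** upright, but about 0.7 px off in the side view, roughly 1.3 mm towards +x. The top view shows less, about 0.2 px. I left this small disagreement uncorrected.
- **Brass weight:** upright, about 1 to 2 mm from the pan centre.
- **Steel weight:** looks unmoved in both views.

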